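# Swing the indexed tray arm one hole to the right

## Robot

A 6-joint arm with a two-finger parallel gripper is mounted at the origin on a cart in front of the work surface, level with it; the furniture and walls round the work are solid. World frame = base frame: x ahead of the robot, y to its left, z up, the work surface at z = 0. Lengths are in m, angles in degrees, forces in N, time in s.
With the tool pointing down it reaches from about 0.35 to 0.725 m from the base axis. Payload 4.3 kg.
Tool frame: the origin (TCP) lies midway between the tips of the shut fingers; the grasp point (between the pads) lies 19 mm behind it; z points along the fingers, y is the line along which they close (so a half turn about z gives the same grasp; the last joint's range is limited). The gripper opens to 85 mm and grips with 20 to 120 N. Pads are 22 mm wide; open, the fingers measure 114 mm over their backs; the gripper's body (76 mm by 85 mm) begins 54 mm behind the grasp point. The pads swing forward as they close: fully open they stand 13 mm farther back than shut.
Start: joints at [-69.975, 21.618, 4.641, 73.018, 0, 83.68], TCP at [0.255, -0.515, 0.198] pointing down, gripper open.
Joint ranges: [-156.06, 156.06], [-48.1, 94.91], [-58.44, 69.94], [-101.28, 121.22], [-78.64, 73.56], [-180, 180]. Speed limits (degrees/s): [147.25, 147.25, 180, 180, 180, 180].

## Interface

Orientations are given as [roll, pitch, yaw] about the fixed x, y, z axes, in that order (R = Rz(yaw) Ry(pitch) Rx(roll)).
In Python, from rig import env gives the robot as it stands. The module is installed in compiled form; this text tells all that it offers.
- The arm moves only by the tool play_rows, never from a script. Its argument "commands" is a list of rows, each a list of 5 numbers: the shift along the tool's x, y, z in m, then the turn about the tool's z in rad, then the closure, from 0 (fully open) to 1 (shut). In form: [[tx, ty, tz, yaw, jaw], ...]. A call has 1 to 5 rows; each row is the pose to reach, as a shift and turn from the pose commanded when the call began, along the tool's axes at that moment; what a row does not reach only later rows make up. A row lasts 1/12 s, in which the tool goes at most 41.7 mm and 7.16 degrees, less where a joint would pass 70% of its speed; a pose out of reach is approached as far as the arm can. A call with a gripper value outside its range is refused whole. The fingers move at their own pace and stop on an object; "squeeze" is the grip in N (left out, the last holds). Time passes only in rows, so rows that repeat a pose let the fingers close. It gives the time, the measured TCP pose, the force, the opening and the grip force at its end, in the units of the state.
- env.state(): the state, without advancing time (a new reading comes with each control period).
- env.get_image(name): name is "scene" or "top" or "wrist"; returns the picture (480x640x3 uint8, blue, green, red); there is no depth.
- env.get_calibration(name): a dict with "fx", "fy", "cx", "cy" (pixels), "k1" (the pictures are not rectified: a ray, as slopes to the right and down, at radius r is drawn at 1 + k1 r^2 times it, then the intrinsics apply), "position" and "attitude" of the camera in the world. Camera axes: x right, y down, z forward; pixel columns grow to the right and rows downward; lengths in m; the calibration is good to about 2 mm. A picture is of the moment at which its call begins: read the wrist's pose just before it. get_calibration takes no time and is no camera call; for the wrist camera it gives the pose at the moment of the call.
- env.hand_in(): hands the job in; it is judged then, once.
Trained networks look in the newest picture that a camera, given by its name, has taken for a name from the list of things; names that differ only in an ending like _2 or _b are one class to them, and where a whole thing is asked for, a point or a joint stands for the part that bears it (a point fixed in the world has none). Each returns a list of dicts, best first, with "score" (0 to 1); they miss things now and then, are a little off and sometimes report something else, mostly with a low value. They report only what shows in the picture. A call takes as long as a camera call.
- env.regions_of(camera, name): "mask" (480x640 bool, what is visible of it) and "xy" ([column, row] in pixels, amid what is visible of it).
The state is a dict: "t": time; "joint_positions": joint angles; "joint_vel": joint speeds; "joint_torque": joint torques, N m; "position": TCP position; "eef_rot": TCP orientation; "ft_force": force on the tool from outside, world axes, zero at the start; "torque": the same for the moment, N m; "gripper_width": finger opening in m; "gripper_force": force on a finger pad.
Only numpy, scipy, OpenCV 4.12 (cv2) and the standard library are available. Lean on these libraries where they do the work, as an engineer would, in place of code of your own. Each camera call takes 0.05 s, during which the arm holds its last target. There are 200 camera calls.

## Task

The paint tray on the green swing arm is in the way where it stands: turn it out by one stop. Hook a fingertip through the red pull ring from the post's side, without gripping the ring, gently lift the spring index pin clear of the index plate, swing the arm to the right (clockwise seen from above) to the very next hole, let the pin drop fully home there and draw the finger out. The jar and the bottle must ride along upright in the tray; leave the tin and the red pliers where they are.

Things in the scene. Friction and masses are not known exactly. Their poses are not given: they have to be found in the camera images.
- pivot (a point): point on the upright axis of the green arm, at the arm's underside, 121 mm above the cabinet top. Fixed: it belongs to a steel post, 26 mm thick, on a 76 mm round foot screwed to the cabinet top. Its x axis points along the arm when joint swing_arm reads 0, z up. A pivot bolt head ends 25 mm above the point; above that all is free
- swing_arm (a joint): angle of the green arm about the pivot (rad): 0 at the hole where it starts, growing to the right (clockwise from above); holes at 0.524 and 1.047, and at -0.524. 32 mm wide, 11 mm high above its underside, it reaches from the post away from the robot. It turns against slight friction (0.12 N m) and stays where left; with the pin in a hole it is locked, with 0.015 rad of play either way
- index_pin (a joint): lift of the index pin (m): 0 home in a hole, over 0.0085 clear of the plate, 0.022 upper stop. 10 mm steel pin, upright in a brass bush on the arm, 80 mm from the pivot; spring 3 N down when home, 7 N at the stop. Let down beside a hole it rides on the plate (reads 0.0085) and drops in when the arm is pushed over one; tapered tip, hole 2.4 mm wider than the pin
- ring_mid (a point): centre of the red pull ring fixed on top of the pin; rises with it. 6 mm wire, 52 mm inside diameter, square across the arm, its top leaning 35 degrees away from the post. With the pin home it lies 182 mm above the cabinet top, 97 mm from the pivot along the arm, 50 mm above the arm's top; the tray begins 53 mm beyond. A finger sloping 45 to 60 degrees down, outward along the arm, passes through
- next_hole (a point): centre, in the plate's top face, of the hole where the pin has to go: the next one to the right. The fan-shaped bare steel index plate is fixed on the post under the arm: 8 mm thick, top 1 mm under the arm, outer radius 98 mm, four 12.4 mm holes 80 mm from the pivot, 30 degrees (0.524 rad) apart
- paint_jar: small paint jar with black lid and red label, 32 mm diameter, 53 mm high, standing loose in the tray; origin at its underside, z axis up through its lid
- yellow_bottle: squat yellow bottle with black cap, 44 mm diameter, 75 mm high, standing loose in the tray; origin at its underside, z axis up through its cap
- tray_mid (a point): centre of the tray's floor, 220 mm from the pivot along the arm; moves with it. Shallow aluminium tray with cork mat, 140 mm along the arm, 100 mm across, rim 17 mm high, fixed on the arm
- tin_small: small paint tin, 78 mm diameter, 77 mm high, standing on the cabinet top; origin at its underside; to be left alone
- red_pliers: pliers with red handles, 145 x 41 x 11 mm, lying on the cabinet top; origin at their underside; to be left alone

How it is judged:
By the outcome, as a careful person would: the job done as asked, in the order asked, and still so for the second after the job is handed in, with the robot touching nothing.
It also fails if it takes over 48 s, if anything falls off the work surface, if the arm or the gripper's body presses on something with over 40 N, if the wrist force passes 120 N, or if a joint passes its speed limit or range.

## Working session

There is one attempt and no reset: what is moved stays moved. The work goes in short steps, Python scripts to look and compute and a tool call to move; the robot and the scene stay as the last step left them, time stands still between calls to the robot, and variables do not carry over. Pictures are saved under pics/ and viewed, at most 10 in all, crops included, and the job is handed in when it is done.

Besides the shell and the picture viewer there is one more tool, called as name(argument=value, ...) on one line, values as JSON. play_rows: Moves the arm, as the interface text tells. Its arguments: {"type":"object","properties":{"commands":{"type":"array","items":{"type":"array","items":{"type":"number"}}},"squeeze":{"type":"number"}},"required":["commands"]}

```bash
mkdir -p pics; cat > h.py <<'E'
import numpy as np, cv2
from rig import env
from scipy.spatial.transform import Rotation as R
def rot(c):
    a=np.array(c["attitude"],float)
    return a if a.shape==(3,3) else (R.from_euler('xyz',a,degrees=True).as_matrix() if a.size==3 else R.from_quat(a).as_matrix())
def ray(c,uv):
    K=np.array([[c["fx"],0,c["cx"]],[0,c["fy"],c["cy"]],[0,0,1.]])
    p=cv2.undistortPoints(np.array([[uv]],float),K,np.array([c["k1"],0,0,0.]))[0,0]
    d=rot(c)@np.array([p[0],p[1],1]); return np.array(c["position"],float),d
def atz(c,uv,z):
    o,d=ray(c,uv); return o+d*(z-o[2])/d[2]
def proj(c,P):
    K=np.array([[c["fx"],0,c["cx"]],[0,c["fy"],c["cy"]],[0,0,1.]])
    p=rot(c).T@(np.array(P,float)-c["position"])
    q=p[:2]/p[2]; q=q*(1+c["k1"]*(q@q)); return q[0]*c["fx"]+c["cx"],q[1]*c["fy"]+c["cy"]
def tri(c1,u1,c2,u2):
    o,d=ray(c1,u1);p,e=ray(c2,u2); s=np.linalg.lstsq(np.c_[d,-e],p-o,rcond=None)[0]
    a,b=o+s[0]*d,p+s[1]*e; return (a+b)/2,np.linalg.norm(a-b)
E
python3 - <<'E'
from h import *
for n in("scene","top"):
    im=env.get_image(n); cv2.imwrite(f"pics/{n}0.png",im)
    c=env.get_calibration(n); print(n,c)
    for k in("swing_arm","index_pin","ring_mid","next_hole","tray_mid","paint_jar","yellow_bottle","tin_small","red_pliers"):
        print(k,[(round(r["score"],2),np.round(r["xy"]).tolist(),int(r["mask"].sum())) for r in env.regions_of(n,k)[:2]])
print(env.state())
E
```

```text
scene {'fx': 463.052625406795, 'fy': 463.052625406795, 'cx': 318.7461385903635, 'cy': 244.24288499765538, 'k1': -0.019570529015009754, 'position': array([0.33261015, 0.12273727, 0.87263603]), 'attitude': array([-154.28730928,   -0.19724916, -145.13094957])}
swing_arm [(0.88, [315.0, 210.0], 4697)]
index_pin [(0.81, [344.0, 228.0], 357)]
ring_mid [(0.82, [343.0, 227.0], 245)]
next_hole [(0.57, [340.0, 230.0], 7724)]
tray_mid [(0.95, [313.0, 210.0], 4604)]
paint_jar [(0.58, [297.0, 185.0], 400), (0.46, [340.0, 229.0], 7807)]
yellow_bottle [(0.59, [271.0, 170.0], 774), (0.53, [340.0, 231.0], 7847)]
tin_small [(0.72, [337.0, 196.0], 529), (0.26, [351.0, 222.0], 423)]
red_pliers [(0.55, [326.0, 380.0], 45)]
top {'fx': 608.8307400272913, 'fy': 608.8307400272913, 'cx': 319.72031662258354, 'cy': 248.0776563054249, 'k1': -0.05431704297475091, 'position': array([ 0.44136998, -0.17604574,  1.13625419]), 'attitude': array([-1.74556805e+02,  1.06597142e-02, -9.11417121e+01])}
swing_arm [(0.63, [338.0, 211.0], 6448), (0.23, [239.0, 310.0], 644)]
index_pin [(0.66, [344.0, 263.0], 426)]
ring_mid [(0
[... 327 characters left out ...]
632)]
{'t': 1.0, 'joint_positions': array([-6.99759958e+01,  2.16150478e+01,  4.64172720e+00,  7.30170631e+01,
       -2.29370036e-04,  8.36814023e+01]), 'joint_vel': array([ 0.02935908, -0.03795598,  0.06755697,  0.05638863, -0.0130724 ,
       -0.11218725]), 'joint_torque': array([ 8.26915020e-04, -4.63525128e+01,  2.70164698e+01,  1.92697403e-04,
       -4.14215674e-05, -4.76971103e-07]), 'position': array([ 0.25518238, -0.51533494,  0.19826101]), 'eef_rot': array([1.79990467e+02, 1.28631190e-03, 2.63426018e+01]), 'ft_force': array([ 0.03529723, -0.23645014,  0.00760924]), 'torque': array([-0.06218386, -0.02387708, -0.0028671 ]), 'gripper_force': 0.0, 'gripper_width': 0.08523442984078222}
```

View pics/top0.png

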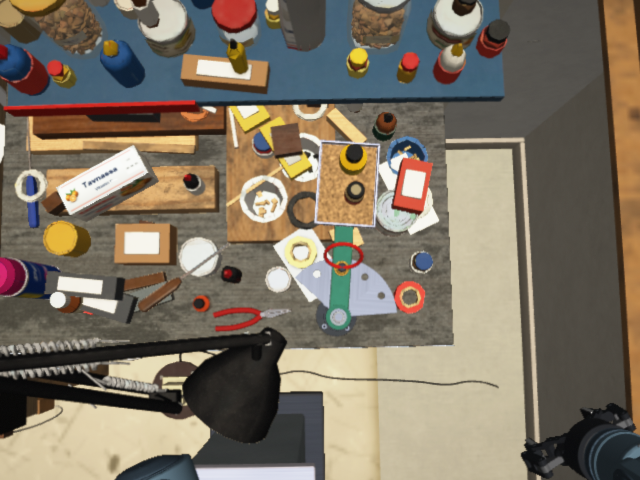

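View pics/scene0.png

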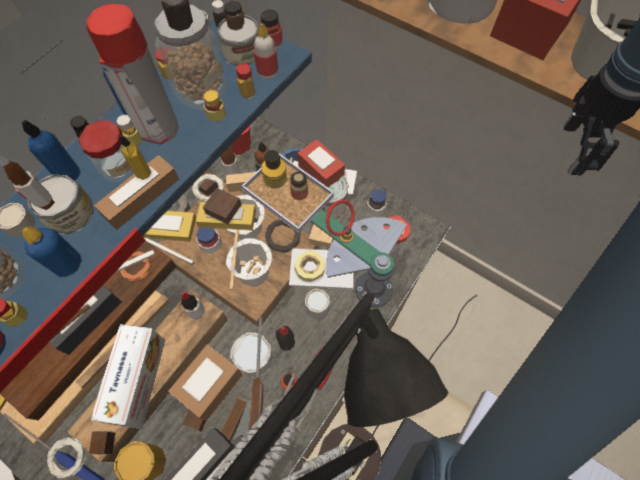

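The top view shows the pivot bolt at (338,317), the ring near (343,257), the tray at (346,184), and index plate holes at about (320,280), (380,275) and (388,290). The lamp head is left of the post at (240,390). In the scene view the pivot is at (381,263), the ring at (341,216) and the lamp joint at (372,320).

```bash
python3 - <<'E'
from h import *
C={n:env.get_calibration(n) for n in("scene","top","wrist")}
s,t=C["scene"],C["top"]
print("pivot",atz(t,(338,317),.146),atz(s,(381,263),.146),tri(s,(381,263),t,(338,317)))
print("lamp joint",tri(s,(372,320),t,(272,340)))
print("lamp rim",tri(s,(446,390),t,(280,420)))
im={n:env.get_image(n) for n in C}
for n in("scene","top"):
    b,g,r=[im[n][...,i].astype(int) for i in range(3)]
    m=((r>100)&(r-g>60)&(r-b>50)).astype(np.uint8)
    k,l,st,ce=cv2.connectedComponentsWithStats(m)
    for i in range(1,k):
        if st[i,4]>60 and 300<ce[i][0]<400 and 190<ce[i][1]<280: print(n,st[i],ce[i], cv2.fitEllipse(np.argwhere(l==i)[:,::-1].astype(np.float32)))
for n,z in(("scene",.182),("top",.182)):
    r=env.regions_of(n,"ring_mid")[0]["mask"]; pts=np.argwhere(r)[:,::-1]; print(n,pts.min(0),pts.max(0))
for k,z in(("tray_mid",.135),("paint_jar",.18),("yellow_bottle",.2)):
    a,b=env.regions_of("scene",k)[0]["xy"],env.regions_of("top",k)[0]["xy"]; print(k,tri(s,a,t,b))
big=cv2.resize(im["top"][220:340,260:420],None,fx=5,fy=5,interpolation=cv2.INTER_CUBIC); cv2.imwrite("pics/topc.png",big)
E
```

```text
pivot [ 0.42315341 -0.20507354  0.146     ] [ 0.42301395 -0.19757253  0.146     ] (array([ 0.42395206, -0.2051703 ,  0.12966048]), np.float64(0.002326724162717967))
lamp joint (array([ 0.38526528, -0.09962298,  0.15511529]), np.float64(0.0074107973084981465))
lamp rim (array([ 0.22879867, -0.1027062 ,  0.03641864]), np.float64(0.024321949104180562))
scene [326 200  28  35 235] [339.68510638 216.13617021] ((339.6799621582031, 216.97470092773438), (24.793521881103516, 33.95427322387695), 15.546605110168457)
top [324 242  40  28 337] [343.41543027 254.82789318] ((343.0681457519531, 255.109375), (24.176366806030273, 36.73199462890625), 92.36498260498047)
scene [326 200] [353 235]
top [324 243] [362 271]
tray_mid (array([ 0.59346509, -0.21989148,  0.1241218 ]), np.float64(0.016832637400957907))
paint_jar (array([ 0.62285634, -0.23807916,  0.1565776 ]), np.float64(0.003145287885720558))
yellow_bottle (array([ 0.67984143, -0.22979509,  0.16788125]), np.float64(0.005715354620657284))
```

play_rows(commands=[[0,0,-0.04,0,1],[0,0,-0.08,0,1],[0,0,-0.12,0,1]])

```text
t: 1.8
position: [0.2546, -0.5139, 0.3186]
eef_rot: [-179.8, -0.0, 26.3]
ft_force: [0.7, -1.8, 1.1]
gripper_width: 0.0516
gripper_force: 0.0
```

play_rows(commands=[[0,0,-0.04,0,1],[0,0,-0.08,0,1],[0,0,-0.12,0,1],[0,0,-0.16,0,1],[0,0,-0.2,0,1]])

```text
t: 2.22
position: [0.2622, -0.5312, 0.4669]
eef_rot: [176.2, 0.5, 26.3]
ft_force: [-16.7, 37.4, 13.0]
gripper_width: -0.0003
gripper_force: 0.0
```

play_rows(commands=[[0,0,-0.04,0,1],[0,0,-0.08,0,1],[0,0,-0.12,0,1],[0,0,-0.16,0,1],[0,0,-0.2,0,1]])

```text
t: 2.63
position: [0.2569, -0.5195, 0.5016]
eef_rot: [172.8, 0.8, 26.3]
ft_force: [-0.4, 0.8, 0.3]
gripper_width: 0.0001
gripper_force: 0.0
```

```bash
python3 - <<'E'
from h import *
s,t=[env.get_calibration(n) for n in("scene","top")]
print(tri(s,(339.7,216.9),t,(343.07,255.1)),atz(t,(343.07,255.1),.182),atz(s,(339.7,216.9),.182))
x=env.state();print(x["joint_positions"],x["position"],x["eef_rot"])
E
```

```text
(array([ 0.52061807, -0.21404471,  0.18288526]), np.float64(0.000501891602162384)) [ 0.52045957 -0.21417726  0.182     ] [ 0.52109443 -0.21438648  0.182     ]
[-6.99200450e+01  3.14940881e+01  6.99420054e+01  1.21166788e+02
 -5.46699023e-02  8.37283505e+01] [ 0.25693694 -0.5194604   0.50159112] [172.76785768   0.84720486  26.29458488]
```

View pics/topc.png

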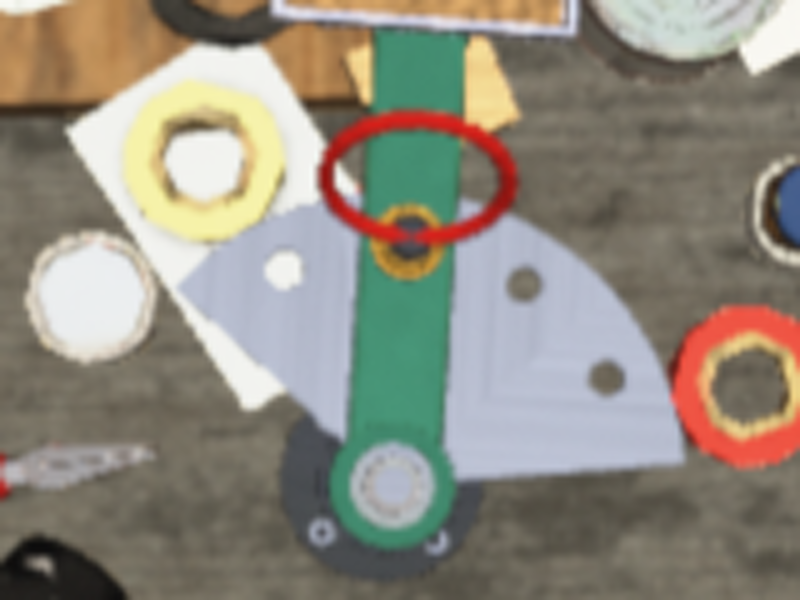

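The crop confirms the ring straddling the arm (about 343,255 in full pixels). The next hole to the right is at crop (524,284), and the pivot at (392,487). Going out of reach tilted the tool 7° outward, so I'm testing whether the tilt persists.

play_rows(commands=[[0,0,0.02,0,1],[0,0,0.04,0,1],[0,0,0.04,0,1]])

```text
t: 2.88
position: [0.2571, -0.5198, 0.45]
eef_rot: [174.2, 0.7, 26.3]
ft_force: [-1.0, 0.4, -2.9]
gripper_width: 0.0001
gripper_force: 0.0
```

play_rows(commands=[[0,0,0.02,0,1],[0,0,0.04,0,1],[0,0,0.04,0,1],[0,0,0.04,0,1]])

```text
t: 3.22
position: [0.2604, -0.5292, 0.4218]
eef_rot: [172.9, 0.8, 26.3]
ft_force: [-0.2, 0.4, 1.1]
gripper_width: -0.0001
gripper_force: 0.0
```

```bash
python3 - <<'E'
from h import *
x=env.state();print(x["joint_positions"],x["position"],x["eef_rot"])
E
```

```text
[-6.99331362e+01  2.09633625e+01  3.69253109e+01  9.88500044e+01
 -5.46440774e-02  8.37209573e+01] [ 0.26035725 -0.52920678  0.42180643] [172.93617016   0.82977005  26.291295  ]
```

Tilt persists, so it can be ratcheted at the limits of reach. Next I fit the planar kinematics to plan this.

```bash
cat > k.py <<'E'
import numpy as np
d=np.array([[21.615,4.642,73.017,.25518,-.51533,.19826],[31.494,69.942,121.167,.25694,-.51946,.50159],[20.963,36.925,98.850,.26036,-.52921,.42181]])
S,C=lambda a:np.sin(np.radians(a)),lambda a:np.cos(np.radians(a))
def rows(j2,j3,j4):
    b=j2-j3;f=b+j4 # L1,A,B,L3,r0,h
    return [[S(j2),C(b),S(b),C(f),1,0],[C(j2),-S(b),C(b),-S(f),0,1]]
M=[];y=[]
for a in d:
    M+=rows(*a[:3]);y+=[np.sqrt(a[3]**2+a[4]**2-.0632**2),a[5]]
p=np.linalg.lstsq(np.array(M),np.array(y),rcond=1e-6)[0]
def fk(j2,j3,j4): return np.array(rows(j2,j3,j4))@p
E
python3 - <<'E'
from k import *
print(p,np.linalg.svd(np.array(M))[1], np.array(M)@p-y)
print("corner hi")
for j2 in (35,25,15,5,0,-5): print(j2,fk(j2,69.94,121.2),j2+51.26)
print("outstretch j3=-58")
for j4 in(0,30,60): 
  for j2 in (30,60,90): print(j2,j4,fk(j2,-58,j4),j2+58+j4)
E
```

```text
[ 4.97837292e-01  3.83510007e-01  7.30238011e-02  4.81949362e-01
 -2.79251020e-05  2.59491514e-01] [3.35277098 2.47802481 0.60963426 0.49204918 0.06158475 0.0275816 ] [ 0.00000000e+00  2.77555756e-16 -2.22044605e-16  2.22044605e-16
  0.00000000e+00  3.33066907e-16]
corner hi
35 [0.58951799 0.46587761] 86.25999999999999
25 [0.5447229  0.56511572] 76.25999999999999
15 [0.48337582 0.65506759] 66.25999999999999
5 [0.40734077 0.73300008] 56.26
0 [0.36452162 0.76670276] 51.26
-5 [0.31892803 0.79654525] 46.26
outstretch j3=-58
30 0 [ 0.35207413 -0.1717524 ] 88
60 0 [ 0.08927944 -0.2900277 ] 118
90 0 [-0.19744508 -0.26105977] 148
30 30 [ 0.10899282 -0.11563266] 118
60 30 [-0.09317528 -0.11988593] 148
90 30 [-0.27038462 -0.02248531] 178
30 60 [-0.07346189  0.05450912] 148
60 60 [-0.16611481  0.11868853] 178
90 60 [-0.21426487  0.220596  ] 208
```

play_rows(commands=[[0,-0.015,-0.036,0,1],[0,-0.03,-0.072,0,1],[0,-0.045,-0.108,0,1],[0,-0.06,-0.144,0,1],[0,-0.075,-0.18,0,1]])

```text
t: 3.63
position: [0.25, -0.5029, 0.5324]
eef_rot: [170.0, 1.3, 26.2]
ft_force: [1.7, -3.4, -0.7]
gripper_width: -0.0001
gripper_force: 0.0
```

play_rows(commands=[[0,-0.015,-0.036,0,1],[0,-0.03,-0.072,0,1],[0,-0.045,-0.108,0,1],[0,-0.06,-0.144,0,1],[0,-0.075,-0.18,0,1]])

```text
t: 4.05
position: [0.2429, -0.4835, 0.5772]
eef_rot: [165.1, 2.0, 26.1]
ft_force: [-1.0, 0.4, -0.1]
gripper_width: 0.0001
gripper_force: 0.0
```

```bash
python3 - <<'E'
from h import *
x=env.state();print(x["joint_positions"],x["position"],x["eef_rot"])
E
```

```text
[-69.81270742  23.72386311  69.94381832 121.2219795   -0.36914486
  83.80451685] [ 0.2428689  -0.48353865  0.57715528] [165.1226167    1.95503929  26.07890113]
```

play_rows(commands=[[0,-0.1,-0.25,0,1],[0,-0.1,-0.25,0,1],[0,-0.1,-0.25,0,1],[0,-0.1,-0.25,0,1],[0,-0.1,-0.25,0,1]])

```text
t: 4.47
position: [0.2371, -0.4608, 0.613]
eef_rot: [161.3, 2.5, 25.9]
ft_force: [0.3, -0.7, -1.0]
gripper_width: 0.0002
gripper_force: 0.0
```

play_rows(commands=[[0,-0.1,-0.25,0,1],[0,-0.1,-0.25,0,1],[0,-0.1,-0.25,0,1],[0,-0.1,-0.25,0,1],[0,-0.1,-0.25,0,1]])

```text
t: 4.88
position: [0.2323, -0.4346, 0.6474]
eef_rot: [157.3, 2.9, 25.8]
ft_force: [-1.1, -1.1, -0.6]
gripper_width: -0.0004
gripper_force: 0.0
```

play_rows(commands=[[0,-0.1,-0.25,0,1],[0,-0.1,-0.25,0,1],[0,-0.1,-0.25,0,1],[0,-0.1,-0.25,0,1],[0,-0.1,-0.25,0,1]])

```text
t: 5.3
position: [0.2284, -0.4052, 0.6801]
eef_rot: [153.4, 3.3, 25.6]
ft_force: [0.2, -0.6, -0.6]
gripper_width: -0.0003
gripper_force: 0.0
```

```bash
cat >> h.py <<'E'
def st():
    x=env.state();r=R.from_euler('xyz',x["eef_rot"],degrees=True).as_matrix()
    print("t",x["t"],"p",np.round(x["position"],4),"rpy",np.round(x["eef_rot"],1),"zaxis",np.round(r[:,2],3),"tilt",round(np.degrees(np.arccos(-r[2,2])),1),"az",round(np.degrees(np.arctan2(r[1,2],r[0,2])),1),"\nj",np.round(x["joint_positions"],1),"F",np.round(x["ft_force"],1))
    return x,r
E
python3 - <<'E'
from h import *
x,r=st(); print(r.T@(np.array([.5,0,.45])-x["position"]))
E
```

```text
t 5.3 p [ 0.2284 -0.4052  0.6801] rpy [153.4   3.3  25.6] zaxis [ 0.146 -0.427 -0.892] tilt 26.8 az -71.1 
j [-67.1  12.   69.9 121.2  -1.8  86.2] F [ 0.2 -0.6 -0.6]
[ 0.43253898 -0.31394782  0.07216108]
```

play_rows(commands=[[0.033,-0.024,0.0055,0,1],[0.066,-0.048,0.011,0,1],[0.1,-0.072,0.0165,0,1],[0.133,-0.096,0.022,0,1],[0.166,-0.12,0.0275,0,1]])

```text
t: 5.72
position: [0.3239, -0.2648, 0.6027]
eef_rot: [153.0, 3.1, 25.5]
ft_force: [0.8, -0.5, -0.1]
gripper_width: -0.0002
gripper_force: 0.0
```

play_rows(commands=[[0.033,-0.024,0.0055,0,1],[0.066,-0.048,0.011,0,1],[0.1,-0.072,0.0165,0,1],[0.133,-0.096,0.022,0,1],[0.166,-0.12,0.0275,0,1]])

```text
t: 6.13
position: [0.4298, -0.1081, 0.5145]
eef_rot: [153.2, 3.0, 25.6]
ft_force: [1.0, -0.8, 0.8]
gripper_width: -0.0003
gripper_force: 0.0
```

```bash
python3 - <<'E'
from h import *
x,r=st(); print(r.T@(np.array([.5,0,.45])-x["position"]))
E
```

```text
t 6.1333 p [ 0.4298 -0.1081  0.5145] rpy [153.2   3.   25.6] zaxis [ 0.153 -0.426 -0.892] tilt 26.9 az -70.3 
j [ -3.8   1.2  21.1  98.5 -24.5 147.4] F [ 1.  -0.8  0.8]
[ 0.11328432 -0.08637978  0.02210723]
```

```bash
python3 - <<'E'
from h import *
x,r=st(); print(r, r.T@np.array([-.08,.04,.25]))
E
```

```text
t 6.1333 p [ 0.4298 -0.1081  0.5145] rpy [153.2   3.   25.6] zaxis [ 0.153 -0.426 -0.892] tilt 26.9 az -70.3 
j [ -3.8   1.2  21.1  98.5 -24.5 147.4] F [ 1.  -0.8  0.8]
[[ 0.90057161  0.40706803  0.15253324]
 [ 0.43154571 -0.79493268 -0.42643912]
 [-0.05233608  0.44986404 -0.89156227]] [-0.06786792  0.04810326 -0.25215079]
```

play_rows(commands=[[-0.07,0.05,-0.25,0,1],[-0.07,0.05,-0.25,0,1],[-0.07,0.05,-0.25,0,1],[-0.07,0.05,-0.25,0,1],[-0.07,0.05,-0.25,0,1]])

```text
t: 6.55
position: [0.3667, -0.1049, 0.6414]
eef_rot: [151.9, 1.3, 26.4]
ft_force: [-1.2, -0.8, 0.7]
gripper_width: 0.0003
gripper_force: 0.0
```

play_rows(commands=[[-0.07,0.05,-0.25,0,1],[-0.07,0.05,-0.25,0,1],[-0.07,0.05,-0.25,0,1],[-0.07,0.05,-0.25,0,1],[-0.07,0.05,-0.25,0,1]])

```text
t: 6.97
position: [0.3076, -0.1332, 0.667]
eef_rot: [150.9, 0.5, 27.0]
ft_force: [0.4, -0.9, 0.7]
gripper_width: 0.0002
gripper_force: 0.0
```

```bash
python3 - <<'E'
from h import *
x,r=st(); print(r.T@np.array([-.08,.04,.25]))
E
```

```text
t 6.9667 p [ 0.3076 -0.1332  0.667 ] rpy [150.9   0.5  27. ] zaxis [ 0.215 -0.437 -0.873] tilt 29.1 az -63.8 
j [-11.5  -1.1  48.9 121.2 -22.7 137.6] F [ 0.4 -0.9  0.7]
[-0.05511178  0.05869996 -0.25301582]
```

play_rows(commands=[[-0.01,0.1,-0.26,0,1],[-0.01,0.1,-0.26,0,1],[-0.01,0.1,-0.26,0,1],[-0.01,0.1,-0.26,0,1],[-0.01,0.1,-0.26,0,1]])

```text
t: 7.38
position: [0.2888, -0.1655, 0.6942]
eef_rot: [149.2, -0.7, 27.6]
ft_force: [0.2, -0.7, 0.4]
gripper_width: 0.0002
gripper_force: 0.0
```

play_rows(commands=[[0.01,0.11,-0.26,0,1],[0.01,0.11,-0.26,0,1],[0.01,0.11,-0.26,0,1],[0.01,0.11,-0.26,0,1],[0.01,0.11,-0.26,0,1]])

```text
t: 7.8
position: [0.2748, -0.1873, 0.7161]
eef_rot: [147.3, -1.6, 28.2]
ft_force: [-0.5, -0.9, -0.3]
gripper_width: -0.0002
gripper_force: 0.0
```

```bash
python3 - <<'E'
from h import *
x,r=st(); print(r.T@np.array([0,.04,.25]),r.T@np.array([.1,0.1,.0]))
E
```

```text
t 7.8 p [ 0.2748 -0.1873  0.7161] rpy [147.3  -1.6  28.2] zaxis [ 0.276 -0.465 -0.841] tilt 32.8 az -59.3 
j [-29.   -2.7  57.5 121.2 -15.8 119.1] F [-0.5 -0.9 -0.3]
[ 0.02587814  0.10518401 -0.2288376 ] [ 0.13535886 -0.03635196 -0.01888155]
```

```bash
python3 - <<'E'
from h import *
x,r=st(); print(r.T@(np.array([.54,.04,.54])-x["position"])/10)
E
```

```text
t 7.8 p [ 0.2748 -0.1873  0.7161] rpy [147.3  -1.6  28.2] zaxis [ 0.276 -0.465 -0.841] tilt 32.8 az -59.3 
j [-29.   -2.7  57.5 121.2 -15.8 119.1] F [-0.5 -0.9 -0.3]
[ 0.0336118  -0.01632016  0.01156655]
```

play_rows(commands=[[0.034,-0.016,0.012,0,1],[0.068,-0.032,0.024,0,1],[0.102,-0.048,0.036,0,1],[0.136,-0.064,0.048,0,1],[0.17,-0.08,0.06,0,1]])

```text
t: 8.22
position: [0.4115, -0.073, 0.6254]
eef_rot: [147.3, -1.5, 28.3]
ft_force: [0.1, -1.3, -0.2]
gripper_width: 0.0
gripper_force: 0.0
```

play_rows(commands=[[0.034,-0.016,0.012,0,1],[0.068,-0.032,0.024,0,1],[0.102,-0.048,0.036,0,1],[0.136,-0.064,0.048,0,1],[0.17,-0.08,0.06,0,1]])

```text
t: 8.63
position: [0.547, 0.0394, 0.5361]
eef_rot: [147.3, -1.5, 28.3]
ft_force: [0.8, -0.4, -0.0]
gripper_width: 0.0
gripper_force: 0.0
```

```bash
python3 - <<'E'
from h import *
x,r=st(); print(r.T@(np.array([-.1,.02,.25])))
E
```

```text
t 8.6333 p [0.547  0.0394 0.5361] rpy [147.3  -1.5  28.3] zaxis [ 0.275 -0.465 -0.842] tilt 32.7 az -59.4 
j [ 16.4  17.8  42.8 106.  -31.6 166. ] F [ 0.8 -0.4 -0. ]
[-0.07199246  0.08119474 -0.24723369]
```

play_rows(commands=[[-0.05,0.09,-0.25,0,1],[-0.05,0.09,-0.25,0,1],[-0.05,0.09,-0.25,0,1],[-0.05,0.09,-0.25,0,1],[-0.05,0.09,-0.25,0,1]])

```text
t: 9.05
position: [0.5361, 0.0045, 0.6255]
eef_rot: [146.2, -4.2, 30.0]
ft_force: [-0.3, 0.8, -0.4]
gripper_width: -0.0001
gripper_force: 0.0
```

play_rows(commands=[[-0.05,0.08,-0.25,0,1],[-0.05,0.08,-0.25,0,1],[-0.05,0.08,-0.25,0,1],[-0.05,0.08,-0.25,0,1],[-0.05,0.08,-0.25,0,1]])

```text
t: 9.47
position: [0.4939, -0.0349, 0.6763]
eef_rot: [144.6, -6.7, 31.6]
ft_force: [-0.5, 0.4, 0.1]
gripper_width: 0.0001
gripper_force: 0.0
```

```bash
python3 - <<'E'
from h import *
x,r=st(); print(r.T@(np.array([-.05,.1,.25])))
E
```

```text
t 9.4667 p [ 0.4939 -0.0349  0.6763] rpy [144.6  -6.7  31.6] zaxis [ 0.385 -0.444 -0.809] tilt 36.0 az -49.1 
j [  8.4  17.4  69.9 121.2 -29.7 153.2] F [-0.5  0.4  0.1]
[ 0.03897762  0.05257985 -0.265925  ]
```

play_rows(commands=[[0.04,0.04,-0.26,0,1],[0.04,0.04,-0.26,0,1],[0.04,0.04,-0.26,0,1],[0.04,0.04,-0.26,0,1],[0.04,0.04,-0.26,0,1]])

```text
t: 9.88
position: [0.4757, -0.028, 0.6991]
eef_rot: [143.0, -8.7, 33.3]
ft_force: [-0.2, 0.8, -0.0]
gripper_width: -0.0003
gripper_force: 0.0
```

play_rows(commands=[[0.05,0.02,-0.26,0,1],[0.05,0.02,-0.26,0,1],[0.05,0.02,-0.26,0,1],[0.05,0.02,-0.26,0,1],[0.05,0.02,-0.26,0,1]])

```text
t: 10.3
position: [0.4609, -0.0155, 0.7181]
eef_rot: [141.4, -10.8, 34.9]
ft_force: [1.2, -0.3, 1.0]
gripper_width: -0.0003
gripper_force: 0.0
```

play_rows(commands=[[0.05,0.02,-0.26,0,1],[0.05,0.02,-0.26,0,1],[0.05,0.02,-0.26,0,1],[0.05,0.02,-0.26,0,1],[0.05,0.02,-0.26,0,1]])

```text
t: 10.72
position: [0.4442, -0.0061, 0.7372]
eef_rot: [139.9, -12.9, 36.7]
ft_force: [0.1, -0.3, 0.4]
gripper_width: 0.0
gripper_force: 0.0
```

```bash
python3 - <<'E'
from h import *
x,r=st(); print(r.T@(np.array([-.05,.1,.25])))
E
```

```text
t 10.7167 p [ 0.4442 -0.0061  0.7372] rpy [139.9 -12.9  36.7] zaxis [ 0.522 -0.415 -0.746] tilt 41.8 az -38.5 
j [ 15.   10.7  69.9 121.2 -32.4 154.8] F [ 0.1 -0.3  0.4]
[ 0.0749894   0.06992367 -0.25394344]
```

```bash
cat > pl.py <<'E'
from h import *
import sys
x,r=st()
p=x["position"]
for a in sys.argv[1:]:
    q=np.array(eval(a),float); d=r.T@(q-p); print(a,np.round(d,4),"rows",np.linalg.norm(d)/.0417); p=q
E
python3 pl.py .42,-.2,.55 .43,-.145,.31
```

```text
t 10.7167 p [ 0.4442 -0.0061  0.7372] rpy [139.9 -12.9  36.7] zaxis [ 0.522 -0.415 -0.746] tilt 41.8 az -38.5 
j [ 15.   10.7  69.9 121.2 -32.4 154.8] F [ 0.1 -0.3  0.4]
.42,-.2,.55 [-0.1736  0.0099  0.2073] rows 6.488045836848549
.43,-.145,.31 [-0.0138 -0.1857  0.1614] rows 5.909458767554729
```

play_rows(commands=[[-0.025,0.001,0.03,0,1],[-0.05,0.003,0.06,0,1],[-0.075,0.005,0.09,0,1],[-0.1,0.006,0.12,0,1],[-0.125,0.008,0.15,0,1]])

```text
t: 11.13
position: [0.4333, -0.1076, 0.6406]
eef_rot: [139.8, -12.9, 36.8]
ft_force: [1.5, -0.3, 1.4]
gripper_width: -0.0001
gripper_force: 0.0
```

play_rows(commands=[[-0.025,0.001,0.03,0,1],[-0.049,0.002,0.057,0,1],[-0.049,0.002,0.057,0,1]])

```text
t: 11.38
position: [0.4202, -0.1649, 0.5763]
eef_rot: [140.8, -12.2, 35.9]
ft_force: [0.6, -0.7, -2.2]
gripper_width: -0.0002
gripper_force: 0.0
```

```bash
python3 pl.py .43,-.145,.31; python3 - <<'E'
from h import *
c=env.get_calibration("wrist"); im=env.get_image("wrist")
for P in((.5206,-.2141,.182),(.4235,-.2045,.146)): print(proj(c,P))
cv2.imwrite("pics/w1.png",im)
E
```

```text
t 11.3833 p [ 0.4202 -0.1649  0.5763] rpy [140.8 -12.2  35.9] zaxis [ 0.503 -0.416 -0.758] tilt 40.7 az -39.5 
j [-19.9 -20.2   2.9  74.  -12.7 124.1] F [ 0.6 -0.7 -2.2]
.43,-.145,.31 [-0.0373 -0.175   0.1985] rows 6.408093583418941
(np.float64(198.19520905363586), np.float64(193.22955613124984))
(np.float64(153.88659716956403), np.float64(251.3770810513011))
```

View pics/w1.png

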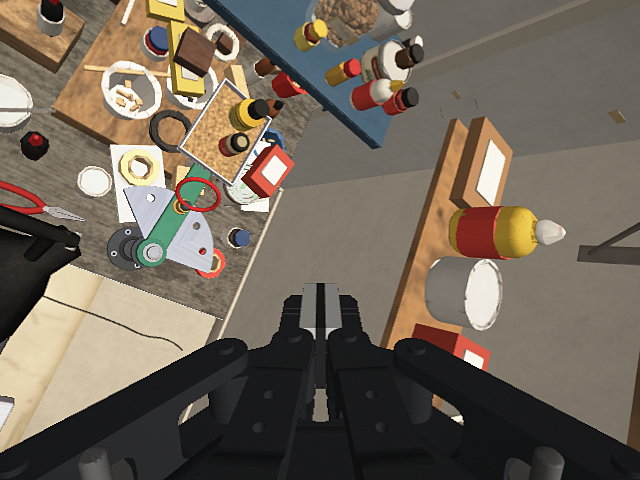

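The wrist view shows the ring at (198,193) and the pivot at (152,251), exactly where my estimates project. The lamp is well to the left and the fingers are free. Approaching now.

play_rows(commands=[[-0.006,-0.027,0.032,0,1],[-0.012,-0.054,0.064,0,1],[-0.018,-0.081,0.096,0,1],[-0.024,-0.108,0.128,0,1],[-0.03,-0.135,0.16,0,1]])

```text
t: 11.85
position: [0.4405, -0.1493, 0.3834]
eef_rot: [139.7, -13.1, 36.8]
ft_force: [0.6, -0.1, 0.7]
gripper_width: 0.0
gripper_force: 0.0
```

```bash
python3 pl.py .4452,-.1517,.2957
```

```text
t 11.85 p [ 0.4405 -0.1493  0.3834] rpy [139.7 -13.1  36.8] zaxis [ 0.526 -0.414 -0.743] tilt 42.0 az -38.2 
j [-15.6 -26.8 -31.5  45.6 -14.9 127. ] F [ 0.6 -0.1  0.7]
.4452,-.1517,.2957 [-0.0176 -0.052   0.0686] rows 2.107641925032853
```

```bash
python3 pl.py .4627,-.1685,.2637 .489,-.189,.2266
```

```text
t 11.85 p [ 0.4405 -0.1493  0.3834] rpy [139.7 -13.1  36.8] zaxis [ 0.526 -0.414 -0.743] tilt 42.0 az -38.2 
j [-15.6 -26.8 -31.5  45.6 -14.9 127. ] F [ 0.6 -0.1  0.7]
.4627,-.1685,.2637 [-0.021  -0.0545  0.1086] rows 2.956149581669383
.489,-.189,.2266 [ 0.0001 -0.0001  0.0499] rows 1.1962437400561752
```

play_rows(commands=[[-0.006,-0.015,0.03,0,1],[-0.012,-0.031,0.062,0,1],[-0.018,-0.047,0.094,0,1],[-0.021,-0.0545,0.1086,0,1],[-0.021,-0.0545,0.1086,0,1]])

```text
t: 12.27
position: [0.4596, -0.1679, 0.258]
eef_rot: [140.3, -12.7, 36.7]
ft_force: [-0.5, 0.1, -0.7]
gripper_width: 0.0001
gripper_force: 0.0
```

```bash
python3 pl.py .489,-.189,.2266 .5312,-.222,.167;  python3 - <<'E'
from h import *
c=env.get_calibration("wrist"); im=env.get_image("wrist")
P=np.array((.5206,-.2141,.182)); print(proj(c,P))
x,r=st(); print(proj(c,x["position"]+.0*r[:,2]), r)
cv2.imwrite("pics/w2.png",im)
E
```

```text
t 12.2667 p [ 0.4596 -0.1679  0.258 ] rpy [140.3 -12.7  36.7] zaxis [ 0.518 -0.412 -0.75 ] tilt 41.4 az -38.5 
j [-18.3 -22.5 -47.7  25.2 -13.2 124.9] F [-0.5  0.1 -0.7]
.489,-.189,.2266 [0.0038 0.0054 0.0475] rows 1.1497847256369096
.5312,-.222,.167 [0.0007 0.0006 0.0801] rows 1.9217597611174262
(np.float64(327.7708220397484), np.float64(210.92266521523132))
t 12.3167 p [ 0.4609 -0.1684  0.2615] rpy [140.  -12.8  36.7] zaxis [ 0.52  -0.413 -0.747] tilt 41.6 az -38.4 
j [-18.3 -22.6 -47.4  25.3 -13.2 124.9] F [ 0.9 -0.1  1.5]
(np.float64(325.569580206762), np.float64(268.5308708432169)) [[ 0.78153069  0.34393621  0.52049751]
 [ 0.58297849 -0.69968858 -0.4130036 ]
 [ 0.22213928  0.62621384 -0.74733551]]
```

View pics/w2.png

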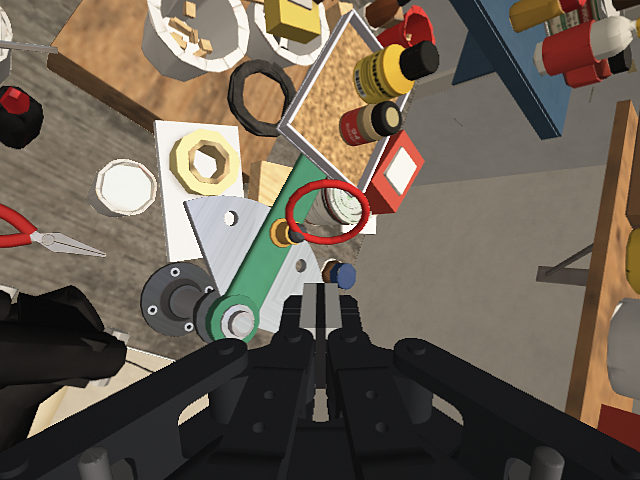

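The ring is seen at (328,212), matching the projection, and the finger axis points straight through it. Inserting until the tip is about 15 mm past centre.

play_rows(commands=[[0.001,0.001,0.025,0,1],[0.002,0.002,0.05,0,1],[0.0023,0.0026,0.07,0,1],[0.0023,0.0026,0.085,0,1],[0.0023,0.0026,0.095,0,1]])

```text
t: 12.73
position: [0.5165, -0.2101, 0.1969]
eef_rot: [139.7, -13.1, 36.8]
ft_force: [-0.1, -0.2, 0.3]
gripper_width: 0.0001
gripper_force: 0.0
```

```bash
python3 pl.py .5284,-.2203,.1707
```

```text
t 12.7333 p [ 0.5165 -0.2101  0.1969] rpy [139.7 -13.1  36.8] zaxis [ 0.525 -0.415 -0.743] tilt 42.1 az -38.3 
j [-22.  -10.9 -51.1   8.9 -10.9 122. ] F [-0.1 -0.2  0.3]
.5284,-.2203,.1707 [-0.0026 -0.0054  0.03  ] rows 0.7336692861188604
```

play_rows(commands=[[-0.002,-0.004,0.01,0,1],[-0.0025,-0.005,0.02,0,1],[-0.0025,-0.005,0.03,0,1],[-0.0025,-0.005,0.03,0,1]])

```text
t: 13.07
position: [0.5282, -0.2204, 0.1705]
eef_rot: [139.7, -13.0, 36.8]
ft_force: [0.4, -0.3, -0.2]
gripper_width: -0.0001
gripper_force: 0.0
```

```bash
python3 pl.py .5284,-.2203,.1707; python3 - <<'E'
from h import *
im=env.get_image("scene"); cv2.imwrite("pics/s3.png",cv2.resize(im[140:320,220:460],None,fx=3.3,fy=3.3))
E
```

```text
t 13.0667 p [ 0.5282 -0.2204  0.1705] rpy [139.7 -13.   36.8] zaxis [ 0.525 -0.415 -0.743] tilt 42.0 az -38.4 
j [-22.8  -6.9 -52.6   3.3 -10.3 121.4] F [ 0.4 -0.3 -0.2]
.5284,-.2203,.1707 [ 0.0002  0.0001 -0.0001] rows 0.006869356837082302
```

View pics/s3.png

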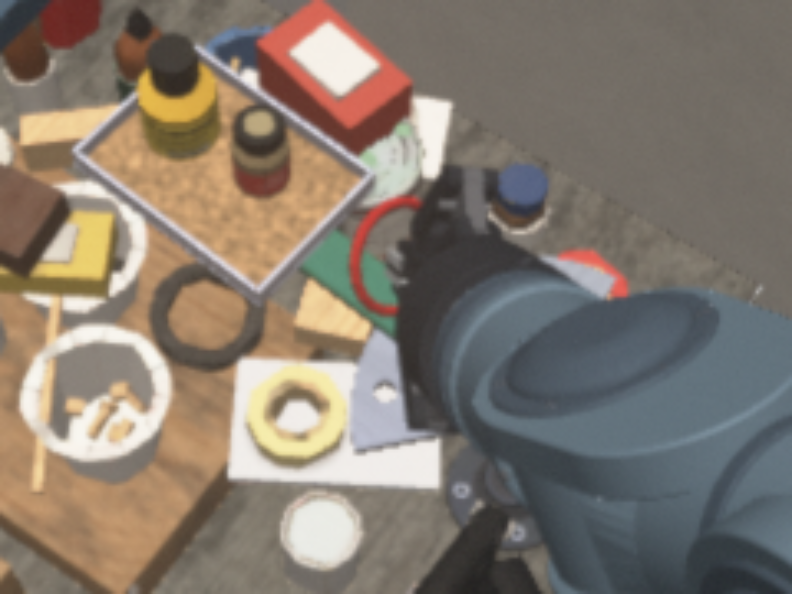

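No contact force and the finger is through the ring. Lifting vertically in small steps.

play_rows(commands=[[0.0006,0.0018,-0.0022,0,1],[0.0013,0.0037,-0.0044,0,1],[0.002,0.0056,-0.0066,0,1],[0.0027,0.0075,-0.0088,0,1],[0.0027,0.0075,-0.0088,0,1]])

```text
t: 13.53
position: [0.5256, -0.2199, 0.1814]
eef_rot: [139.8, -13.0, 36.7]
ft_force: [-0.1, -1.5, 0.1]
gripper_width: -0.0
gripper_force: 0.0
```

play_rows(commands=[[0.0005,0.0013,-0.0015,0,1],[0.0009,0.0025,-0.003,0,1],[0.0009,0.0025,-0.003,0,1]])

```text
t: 13.78
position: [0.5249, -0.2197, 0.184]
eef_rot: [139.9, -12.9, 36.7]
ft_force: [0.1, -0.5, -0.2]
gripper_width: 0.0002
gripper_force: 0.0
```

play_rows(commands=[[0.0005,0.0013,-0.0015,0,1],[0.0009,0.0025,-0.003,0,1],[0.0009,0.0025,-0.003,0,1]])

```text
t: 14.03
position: [0.525, -0.2197, 0.1879]
eef_rot: [139.9, -12.9, 36.7]
ft_force: [-0.3, 0.6, -0.2]
gripper_width: 0.0002
gripper_force: 0.0
```

play_rows(commands=[[0.0005,0.0013,-0.0015,0,1],[0.0009,0.0025,-0.003,0,1],[0.0009,0.0025,-0.003,0,1]])

```text
t: 14.28
position: [0.5251, -0.2197, 0.1921]
eef_rot: [139.9, -12.9, 36.7]
ft_force: [-0.1, 0.4, 0.2]
gripper_width: -0.0001
gripper_force: 0.0
```

```bash
python3 pl.py .5284,-.2203,.196; python3 - <<'E'
from h import *
im=env.get_image("wrist"); cv2.imwrite("pics/w4.png",im[100:400,170:570])
c=env.get_calibration("wrist");print(proj(c,(.5206,-.2141,.182)),proj(c,(.5206,-.2141,.192)),proj(c,(.5206,-.2141,.202)))
E
```

```text
t 14.2833 p [ 0.5251 -0.2197  0.1921] rpy [139.9 -12.9  36.7] zaxis [ 0.522 -0.415 -0.745] tilt 41.8 az -38.5 
j [-22.9  -9.  -50.4   7.9 -10.3 121.4] F [-0.1  0.4  0.2]
.5284,-.2203,.196 [ 0.0031  0.004  -0.0009] rows 0.12483453946135326
(np.float64(296.12300597174186), np.float64(272.4651588790336)) (np.float64(308.28187393785015), np.float64(274.1007205001748)) (np.float64(321.5109969939924), np.float64(275.8795473920261))
```

View pics/w4.png

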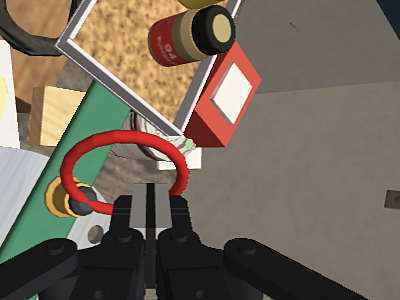

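The ring is still at its home place (full-image centre about 295,272). The vertical lift drew the tip back to the ring plane, so it needs about 28 mm more insertion along the finger before lifting.

play_rows(commands=[[0,0,0.008,0,1],[0,0,0.016,0,1],[0,0,0.024,0,1],[0,0,0.028,0,1],[0,0,0.028,0,1]])

```text
t: 14.75
position: [0.539, -0.2314, 0.1687]
eef_rot: [140.0, -12.9, 36.6]
ft_force: [-0.2, -0.5, 0.5]
gripper_width: 0.0001
gripper_force: 0.0
```

```bash
python3 pl.py .5397,-.2313,.171
```

```text
t 14.75 p [ 0.539  -0.2314  0.1687] rpy [140.  -12.9  36.6] zaxis [ 0.52  -0.414 -0.747] tilt 41.7 az -38.5 
j [-23.7  -5.  -51.    3.3  -9.8 120.7] F [-0.2 -0.5  0.5]
.5397,-.2313,.171 [ 0.0011  0.0017 -0.0014] rows 0.05805888696395519
```

play_rows(commands=[[0.0005,0.0013,-0.0015,0,1],[0.0009,0.0025,-0.003,0,1],[0.0009,0.0025,-0.003,0,1]])

```text
t: 15.0
position: [0.5398, -0.2313, 0.1756]
eef_rot: [139.8, -13.0, 36.7]
ft_force: [0.4, -0.3, 0.6]
gripper_width: -0.0005
gripper_force: 0.0
```

play_rows(commands=[[0.0005,0.0013,-0.0015,0,1],[0.0009,0.0025,-0.003,0,1],[0.0009,0.0025,-0.003,0,1]])

```text
t: 15.25
position: [0.5398, -0.2313, 0.1796]
eef_rot: [139.8, -13.0, 36.7]
ft_force: [-0.4, 1.4, -0.5]
gripper_width: 0.0001
gripper_force: 0.0
```

play_rows(commands=[[0.0005,0.0013,-0.0015,0,1],[0.0009,0.0025,-0.003,0,1],[0.0009,0.0025,-0.003,0,1]])

```text
t: 15.5
position: [0.5396, -0.2312, 0.1833]
eef_rot: [139.9, -12.9, 36.7]
ft_force: [0.0, -0.2, 0.1]
gripper_width: -0.0001
gripper_force: 0.0
```

```bash
cat > ring.py <<'E'
from h import *
from scipy.optimize import least_squares
# fit arm angle (azimuth) and lift by red pixels vs projected ring centre circle
PV=np.array([.4236,-.2040]) 
def ringpts(az,lift,ph):
    a=np.array([np.cos(az),np.sin(az),0]);b=np.array([-np.sin(az),np.cos(az),0]);u=.5736*a+.8192*np.array([0,0,1])
    c=np.array([*PV,0])+.097*a+np.array([0,0,.182+lift])
    return c+.029*(np.cos(ph)[:,None]*u+np.sin(ph)[:,None]*b)
def fit(names=("wrist","top")):
    D=[]
    for n in names:
        c=env.get_calibration(n);im=env.get_image(n)
        b,g,r=[im[...,i].astype(int) for i in range(3)]
        m=(r>90)&(r-g>60)&(r-b>60)&(abs(g-b)<45)
        D.append((n,c,cv2.distanceTransform(m.astype(np.uint8),cv2.DIST_L2,5),cv2.distanceTransform((~m).astype(np.uint8),cv2.DIST_L2,5)))
    ph=np.linspace(0,2*np.pi,120,endpoint=False); best=[]
    for az in np.radians(np.arange(-46,2,1.)):
        for lift in np.arange(-.002,.024,.001):
            P=ringpts(az,lift,ph);s=0
            for n,c,d,e in D:
                q=np.array([proj(c,p) for p in P]).astype(int);q[:,0]=q[:,0].clip(0,639);q[:,1]=q[:,1].clip(0,479)
                s+=np.minimum(e[q[:,1],q[:,0]],6).mean()
            best.append((s,np.degrees(az),lift))
    best.sort(); return best[:4]
E
python3 - <<'E'
from ring import *
for n in (("wrist",),("wrist","top")): print(n,np.round(fit(n),3))
x,r=st()
E
```

```text
('wrist',) [[ 1.453e+00 -6.000e+00  0.000e+00]
 [ 1.462e+00 -6.000e+00 -1.000e-03]
 [ 1.470e+00 -5.000e+00  2.000e-03]
 [ 1.473e+00 -6.000e+00  1.000e-03]]
('wrist', 'top') [[ 2.847e+00 -6.000e+00  0.000e+00]
 [ 2.848e+00 -6.000e+00 -1.000e-03]
 [ 2.870e+00 -6.000e+00  1.000e-03]
 [ 2.900e+00 -7.000e+00 -2.000e-03]]
t 15.65 p [ 0.5394 -0.2311  0.1827] rpy [139.9 -12.9  36.7] zaxis [ 0.522 -0.415 -0.745] tilt 41.8 az -38.5 
j [-23.7  -6.2 -49.7   5.7  -9.8 120.8] F [0.3 0.6 0.8]
```

play_rows(commands=[[0.0022,0.0005,0.001,0,1],[0.003,0.001,0.0005,0,1],[0.0035,0.0025,-0.001,0,1],[0.0035,0.0025,-0.001,0,1]])

```text
t: 15.98
position: [0.5428, -0.2305, 0.1862]
eef_rot: [139.9, -12.9, 36.7]
ft_force: [-0.2, 0.8, -0.0]
gripper_width: -0.0001
gripper_force: 0.0
```

play_rows(commands=[[0.0005,0.0013,-0.0015,0,1],[0.0009,0.0025,-0.003,0,1],[0.0009,0.0025,-0.003,0,1]])

```text
t: 16.23
position: [0.5427, -0.2306, 0.1904]
eef_rot: [139.9, -12.9, 36.7]
ft_force: [-1.0, 0.3, -0.0]
gripper_width: -0.0005
gripper_force: 0.0
```

play_rows(commands=[[0.0005,0.0013,-0.0015,0,1],[0.0009,0.0025,-0.003,0,1],[0.0009,0.0025,-0.003,0,1]])

```text
t: 16.48
position: [0.5427, -0.2305, 0.1944]
eef_rot: [139.9, -12.9, 36.7]
ft_force: [-0.2, -1.0, -0.2]
gripper_width: -0.0003
gripper_force: 0.0
```

```bash
python3 - <<'E'
from ring import *
print(np.round(fit(("wrist",)),3))
im=env.get_image("wrist"); cv2.imwrite("pics/w5.png",cv2.resize(im[180:400,220:480],None,fx=2.6,fy=2.6))
c=env.get_calibration("wrist");x,r=st();print(proj(c,x["position"]),proj(c,x["position"]+.03*r[:,2]),proj(c,x["position"]+.03*r[:,1]), r.T@(c["position"]-x["position"]))
E
```

```text
[[ 1.598e+00 -6.000e+00 -2.000e-03]
 [ 1.618e+00 -6.000e+00 -1.000e-03]
 [ 1.622e+00 -5.000e+00  2.000e-03]
 [ 1.653e+00 -5.000e+00  3.000e-03]]
t 16.5833 p [ 0.5425 -0.2304  0.1939] rpy [139.9 -12.9  36.7] zaxis [ 0.522 -0.415 -0.745] tilt 41.8 az -38.5 
j [-23.4  -6.7 -48.2   7.7 -10.  121. ] F [-0.5  0.8 -0.8]
(np.float64(319.40148746318977), np.float64(270.04724716934743)) (np.float64(319.48122369668494), np.float64(249.91269058017625)) (np.float64(380.7789907242457), np.float64(270.04812995105186)) [ 0.07142858  0.00028299 -0.1759699 ]
```

View pics/w5.png

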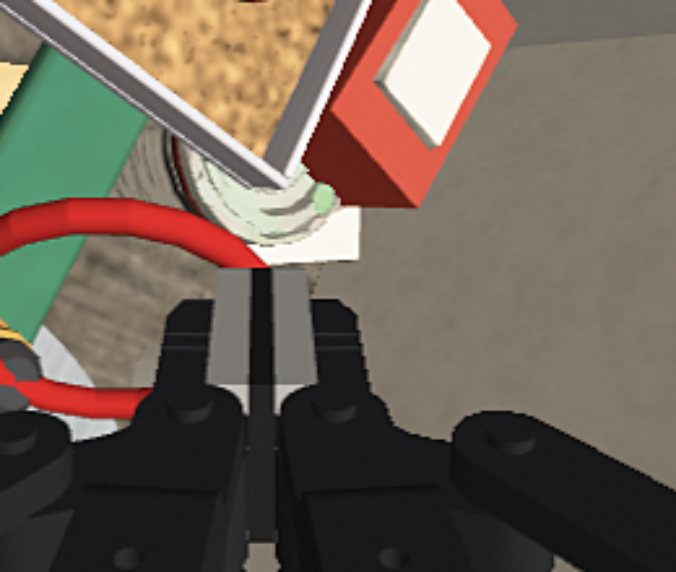

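```bash
python3 - <<'E'
from h import *
c=env.get_calibration("wrist");x,r=st();print(c["fx"],c["cy"],c["attitude"])
for xx in (.011,.0,-.011):
  for z in (0,-.01,-.02,-.03,-.04): print(xx,z,[np.round(proj(c,x["position"]+r@np.array([xx,y,z]))).tolist() for y in(-.0145,.0145)])
E
```

```text
t 16.5833 p [ 0.5425 -0.2304  0.1939] rpy [139.9 -12.9  36.7] zaxis [ 0.522 -0.415 -0.745] tilt 41.8 az -38.5 
j [-23.4  -6.7 -48.2   7.7 -10.  121. ] F [-0.5  0.8 -0.8]
386.8496028022422 232.49227941485339 [-179.83772666  -38.92890917  -64.00227552]
0.011 0 [[289.0, 249.0], [350.0, 249.0]]
0.011 -0.01 [[288.0, 256.0], [351.0, 256.0]]
0.011 -0.02 [[286.0, 264.0], [353.0, 264.0]]
0.011 -0.03 [[284.0, 273.0], [355.0, 273.0]]
0.011 -0.04 [[281.0, 283.0], [357.0, 283.0]]
0.0 0 [[290.0, 270.0], [349.0, 270.0]]
0.0 -0.01 [[288.0, 278.0], [351.0, 278.0]]
0.0 -0.02 [[286.0, 287.0], [352.0, 287.0]]
0.0 -0.03 [[284.0, 297.0], [354.0, 297.0]]
0.0 -0.04 [[282.0, 309.0], [356.0, 309.0]]
-0.011 0 [[290.0, 291.0], [349.0, 291.0]]
-0.011 -0.01 [[289.0, 300.0], [350.0, 300.0]]
-0.011 -0.02 [[287.0, 310.0], [352.0, 310.0]]
-0.011 -0.03 [[285.0, 321.0], [354.0, 321.0]]
-0.011 -0.04 [[283.0, 334.0], [356.0, 334.0]]
```

The picture shows the visible tip edge at full row 283, while the nominal TCP projects to row 249–270. So the real fingertip sits about 38 mm short of the nominal TCP, which explains the missing contact. I'll re-centre on the ring axis, then insert farther.

play_rows(commands=[[-0.003,-0.007,-0.005,0,1],[-0.006,-0.015,-0.01,0,1],[-0.009,-0.023,-0.01,0,1],[-0.01,-0.0265,-0.01,0,1],[-0.01,-0.0265,-0.01,0,1]])

```text
t: 17.0
position: [0.5185, -0.2123, 0.1803]
eef_rot: [140.0, -12.8, 36.7]
ft_force: [0.8, -0.8, 0.7]
gripper_width: 0.0003
gripper_force: 0.0
```

play_rows(commands=[[0,0,0.012,0,1],[0,0,0.024,0,1],[0,0,0.036,0,1],[0,0,0.04,0,1],[0,0,0.04,0,1]])

```text
t: 17.42
position: [0.5409, -0.2302, 0.1514]
eef_rot: [140.0, -12.9, 36.6]
ft_force: [-0.0, 0.1, 0.3]
gripper_width: -0.0001
gripper_force: 0.0
```

```bash
python3 pl.py .5206,-.2141,.182 .553,-.240,.136; python3 - <<'E'
from ring import *
print(np.round(fit(("wrist",)),3))
im=env.get_image("wrist"); cv2.imwrite("pics/w6.png",cv2.resize(im[180:400,220:480],None,fx=2.6,fy=2.6))
E
```

```text
t 17.4167 p [ 0.5409 -0.2302  0.1514] rpy [140.  -12.9  36.6] zaxis [ 0.521 -0.414 -0.747] tilt 41.7 az -38.5 
j [-2.34e+01 -3.20e+00 -5.26e+01 -1.00e-01 -1.00e+01  1.21e+02] F [-0.   0.1  0.3]
.5206,-.2141,.182 [ 0.0003  0.001  -0.0401] rows 0.9621687263186186
.553,-.240,.136 [0.     0.0004 0.0619] rows 1.485372941555829
[[ 1.428e+00 -6.000e+00  2.000e-03]
 [ 1.440e+00 -5.000e+00  2.000e-03]
 [ 1.442e+00 -6.000e+00  1.000e-03]
 [ 1.457e+00 -6.000e+00  0.000e+00]]
```

View pics/w6.png

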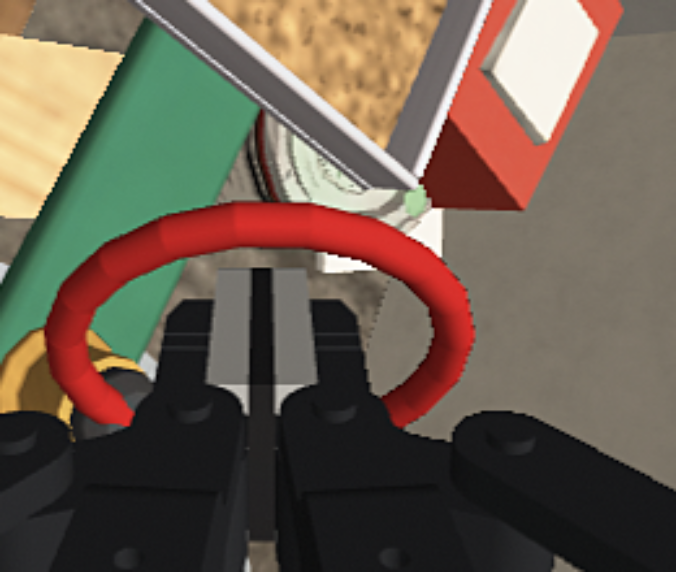

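The fingertip now shows inside the ring opening, near its plane at crop (260,330), well centred. Inserting 24 mm more, then lifting.

play_rows(commands=[[0,0,0.008,0,1],[0,0,0.016,0,1],[0,0,0.024,0,1],[0,0,0.025,0,1],[0,0,0.025,0,1]])

```text
t: 17.93
position: [0.554, -0.2406, 0.1328]
eef_rot: [140.0, -12.9, 36.6]
ft_force: [-0.4, 0.3, -0.2]
gripper_width: 0.0002
gripper_force: 0.0
```

play_rows(commands=[[0.0006,0.0018,-0.0022,0,1],[0.0013,0.0037,-0.0044,0,1],[0.0018,0.005,-0.006,0,1],[0.0018,0.005,-0.006,0,1]])

```text
t: 18.27
position: [0.5549, -0.2407, 0.1433]
eef_rot: [139.8, -13.0, 36.7]
ft_force: [-0.1, 0.0, -0.6]
gripper_width: 0.0002
gripper_force: 0.0
```

play_rows(commands=[[0.0005,0.0013,-0.0015,0,1],[0.0009,0.0025,-0.003,0,1],[0.0009,0.0025,-0.003,0,1]])

```text
t: 18.52
position: [0.5545, -0.2405, 0.1466]
eef_rot: [139.8, -13.0, 36.7]
ft_force: [-0.0, -0.5, 0.8]
gripper_width: -0.0
gripper_force: 0.0
```

play_rows(commands=[[0.0005,0.0013,-0.0015,0,1],[0.0009,0.0025,-0.003,0,1],[0.0009,0.0025,-0.003,0,1]])

```text
t: 18.77
position: [0.5533, -0.24, 0.1489]
eef_rot: [140.0, -12.9, 36.6]
ft_force: [-0.8, 1.2, -2.7]
gripper_width: -0.0
gripper_force: 0.9
```

play_rows(commands=[[0.0005,0.0013,-0.0015,0,1],[0.0009,0.0025,-0.003,0,1],[0.0009,0.0025,-0.003,0,1]])

```text
t: 19.02
position: [0.5531, -0.2399, 0.1527]
eef_rot: [140.0, -12.8, 36.6]
ft_force: [-2.1, 1.4, -4.4]
gripper_width: -0.0003
gripper_force: 2.1
```

```bash
python3 - <<'E'
from ring import *
print(np.round(fit(("wrist",)),3)); st()
E
```

```text
[[ 2.527e+00 -5.000e+00  6.000e-03]
 [ 2.530e+00 -5.000e+00  5.000e-03]
 [ 2.557e+00 -6.000e+00  4.000e-03]
 [ 2.570e+00 -6.000e+00  5.000e-03]]
t 19.0667 p [ 0.5531 -0.2399  0.1526] rpy [140.  -12.9  36.6] zaxis [ 0.52  -0.414 -0.747] tilt 41.6 az -38.5 
j [-24.   -1.6 -50.9  -0.   -9.6 120.5] F [-2.3 -0.  -3. ]
```

Contact: the pin is rising against its spring at about 4 N. Lifting on until it is clear.

play_rows(commands=[[0.0005,0.0013,-0.0015,0,1],[0.0009,0.0025,-0.003,0,1],[0.0014,0.0038,-0.0045,0,1],[0.002,0.0057,-0.0067,0,1],[0.002,0.0057,-0.0067,0,1]])

```text
t: 19.48
position: [0.5534, -0.2401, 0.1624]
eef_rot: [140.0, -12.9, 36.6]
ft_force: [-3.9, 1.6, -4.7]
gripper_width: -0.0006
gripper_force: 3.4
```

```bash
python3 - <<'E'
from ring import *
print(np.round(fit(("wrist",)),3)); st()
E
```

```text
[[ 2.537 -5.     0.015]
 [ 2.573 -6.     0.014]
 [ 2.577 -6.     0.013]
 [ 2.583 -5.     0.014]]
t 19.5333 p [ 0.5533 -0.2401  0.1622] rpy [140.  -12.9  36.6] zaxis [ 0.521 -0.414 -0.747] tilt 41.7 az -38.5 
j [-24.   -2.5 -50.    1.7  -9.6 120.5] F [-4.3  1.4 -5.3]
```

Lift is about 14 mm, clear of the plate. Swinging slowly to the right.

play_rows(commands=[[-0.002,0.0018,0.0009,0,1],[-0.004,0.0036,0.0018,0,1],[-0.006,0.0053,0.0027,0,1],[-0.008,0.0071,0.0036,0,1],[-0.01,0.0089,0.0045,0,1]])

```text
t: 19.95
position: [0.5505, -0.2542, 0.1615]
eef_rot: [140.0, -12.8, 36.6]
ft_force: [-6.1, 2.7, -5.7]
gripper_width: -0.0001
gripper_force: 4.3
```

```bash
python3 - <<'E'
from ring import *
print(np.round(fit(("wrist",)),3)); st()
E
```

```text
[[ 2.475e+00 -1.300e+01  1.400e-02]
 [ 2.487e+00 -1.300e+01  1.300e-02]
 [ 2.502e+00 -1.300e+01  1.200e-02]
 [ 2.505e+00 -1.300e+01  1.500e-02]]
t 20.0 p [ 0.5504 -0.2549  0.1617] rpy [140.  -12.8  36.6] zaxis [ 0.519 -0.415 -0.747] tilt 41.7 az -38.6 
j [-26.2  -2.3 -49.9   1.4  -8.2 118.9] F [-4.2  1.2 -5.4]
```

play_rows(commands=[[-0.0022,0.0016,0.0007,0,1],[-0.0045,0.0032,0.0014,0,1],[-0.0067,0.0049,0.002,0,1],[-0.009,0.0065,0.0027,0,1],[-0.0112,0.0081,0.0034,0,1]])

```text
t: 20.42
position: [0.5459, -0.2674, 0.161]
eef_rot: [140.1, -12.8, 36.6]
ft_force: [-7.5, 4.1, -6.5]
gripper_width: -0.0004
gripper_force: 4.9
```

play_rows(commands=[[-0.0024,0.0014,0.0004,0,1],[-0.0048,0.0028,0.0009,0,1],[-0.0073,0.0042,0.0013,0,1],[-0.0097,0.0056,0.0018,0,1],[-0.0121,0.007,0.0022,0,1]])

```text
t: 20.83
position: [0.5395, -0.2794, 0.1602]
eef_rot: [140.2, -12.8, 36.6]
ft_force: [-7.0, 6.8, -5.6]
gripper_width: 0.0002
gripper_force: 5.4
```

```bash
python3 - <<'E'
from ring import *
print(np.round(fit(("wrist",)),3)); x,r=st()
for d in ((0,0,-.006),(-.0061,-.0103,0)): print(r.T@np.array(d))
E
```

```text
[[ 2.290e+00 -2.700e+01  1.300e-02]
 [ 2.303e+00 -2.700e+01  1.400e-02]
 [ 2.322e+00 -2.700e+01  1.200e-02]
 [ 2.355e+00 -2.800e+01  1.200e-02]]
t 20.8833 p [ 0.5392 -0.2799  0.1602] rpy [140.2 -12.8  36.6] zaxis [ 0.518 -0.413 -0.749] tilt 41.5 az -38.5 
j [-30.4  -2.5 -50.3   1.   -5.4 115.7] F [-6.8  4.9 -5.1]
[-0.00132996 -0.00374578  0.00449448]
[-0.01076207  0.0051276   0.00108882]
```

Arm at -27° (21° swung), lift 13 mm. I'll let the pin down onto the plate, then push on toward the hole.

play_rows(commands=[[-0.0005,-0.0013,0.0015,0,1],[-0.001,-0.0025,0.003,0,1],[-0.0013,-0.0037,0.0045,0,1],[-0.0013,-0.0037,0.0045,0,1]])

```text
t: 21.22
position: [0.5412, -0.2804, 0.1563]
eef_rot: [140.0, -12.9, 36.7]
ft_force: [-6.1, 4.1, -3.8]
gripper_width: -0.0005
gripper_force: 4.1
```

play_rows(commands=[[-0.002,0.001,0.0002,0,1],[-0.004,0.002,0.0004,0,1],[-0.006,0.003,0.0006,0,1],[-0.008,0.004,0.0008,0,1],[-0.01,0.005,0.001,0,1]])

```text
t: 21.63
position: [0.5348, -0.2891, 0.1553]
eef_rot: [140.1, -12.9, 36.7]
ft_force: [-6.1, 7.7, -4.5]
gripper_width: 0.0002
gripper_force: 5.0
```

```bash
python3 - <<'E'
from ring import *
print(np.round(fit(("wrist",)),3)); x,r=st()
E
```

```text
[[ 2.253e+00 -3.400e+01  1.000e-02]
 [ 2.278e+00 -3.400e+01  1.100e-02]
 [ 2.285e+00 -3.400e+01  9.000e-03]
 [ 2.315e+00 -3.500e+01  7.000e-03]]
t 21.6833 p [ 0.5345 -0.2895  0.1552] rpy [140.1 -12.9  36.6] zaxis [ 0.52  -0.412 -0.748] tilt 41.6 az -38.4 
j [-32.   -2.1 -51.   -0.3  -4.3 114.4] F [-6.8  5.5 -4.7]
```

play_rows(commands=[[-0.0004,-0.001,0.0011,0,1],[-0.0007,-0.0019,0.0022,0,1],[-0.0007,-0.0019,0.0022,0,1]])

```text
t: 21.93
position: [0.5352, -0.2898, 0.153]
eef_rot: [140.0, -12.9, 36.7]
ft_force: [-6.6, 6.0, -2.6]
gripper_width: -0.0002
gripper_force: 4.3
```

play_rows(commands=[[-0.001,0.0005,0.0001,0,1],[-0.002,0.0009,0.0001,0,1],[-0.003,0.0013,0.0001,0,1],[-0.003,0.0013,0.0001,0,1]])

```text
t: 22.27
position: [0.533, -0.2921, 0.1526]
eef_rot: [140.1, -12.9, 36.7]
ft_force: [-5.7, 5.7, -3.9]
gripper_width: 0.0001
gripper_force: 4.6
```

```bash
python3 - <<'E'
from ring import *
print(np.round(fit(("wrist",)),3)); x,r=st()
E
```

```text
[[ 2.253e+00 -3.600e+01  8.000e-03]
 [ 2.262e+00 -3.600e+01  7.000e-03]
 [ 2.265e+00 -3.600e+01  6.000e-03]
 [ 2.308e+00 -3.600e+01  5.000e-03]]
t 22.3167 p [ 0.533  -0.2921  0.1525] rpy [140.1 -12.9  36.7] zaxis [ 0.52  -0.412 -0.748] tilt 41.6 az -38.4 
j [-32.5  -1.9 -51.4  -0.9  -3.9 114.1] F [-5.9  5.6 -5.4]
```

play_rows(commands=[[-0.0004,-0.001,0.0012,0,1],[-0.0009,-0.002,0.0025,0,1],[-0.0013,-0.003,0.0037,0,1],[-0.0013,-0.0035,0.0045,0,1]])

```text
t: 22.65
position: [0.5335, -0.2924, 0.1472]
eef_rot: [140.0, -12.9, 36.7]
ft_force: [-6.4, 7.6, -0.7]
gripper_width: 0.0004
gripper_force: 4.5
```

```bash
python3 - <<'E'
from ring import *
print(np.round(fit(("wrist",)),3)); x,r=st()
E
```

```text
[[ 2.282e+00 -3.600e+01  2.000e-03]
 [ 2.285e+00 -3.600e+01  1.000e-03]
 [ 2.303e+00 -3.600e+01  0.000e+00]
 [ 2.308e+00 -3.600e+01  3.000e-03]]
t 22.7 p [ 0.5336 -0.2923  0.1471] rpy [140.  -12.9  36.7] zaxis [ 0.521 -0.412 -0.747] tilt 41.7 az -38.4 
j [-32.5  -1.4 -51.9  -2.1  -3.9 114.1] F [-6.5  7.  -2.7]
```

```bash
python3 pl.py .502,-.261,.182
```

```text
t 22.7 p [ 0.5336 -0.2923  0.1471] rpy [140.  -12.9  36.7] zaxis [ 0.521 -0.412 -0.747] tilt 41.7 az -38.4 
j [-32.5  -1.4 -51.9  -2.1  -3.9 114.1] F [-6.5  7.  -2.7]
.502,-.261,.182 [ 0.0014 -0.0109 -0.0555] rows 1.3562068942313632
```

Moving the finger to the ring's axis (y -11 mm), then checking before withdrawal.

play_rows(commands=[[0.0004,-0.003,0,0,1],[0.0008,-0.006,0,0,1],[0.0012,-0.009,0,0,1],[0.0014,-0.0105,0,0,1],[0.0014,-0.0105,0,0,1]])

```text
t: 23.12
position: [0.5334, -0.2861, 0.1441]
eef_rot: [139.7, -13.0, 36.7]
ft_force: [-1.0, -0.2, 0.5]
gripper_width: -0.0003
gripper_force: 0.0
```

```bash
python3 - <<'E'
from ring import *
print(np.round(fit(("wrist",)),3)); x,r=st()
E
```

```text
[[ 2.340e+00 -3.500e+01  1.000e-03]
 [ 2.362e+00 -3.600e+01 -1.000e-03]
 [ 2.367e+00 -3.500e+01  2.000e-03]
 [ 2.370e+00 -3.600e+01 -2.000e-03]]
t 23.1667 p [ 0.5332 -0.286   0.1438] rpy [139.7 -13.   36.7] zaxis [ 0.524 -0.416 -0.743] tilt 42.0 az -38.4 
j [-31.6  -1.4 -52.9  -3.3  -4.5 114.7] F [-0.7 -0.4 -0.3]
```

No contact, pin home. Withdrawing along the finger axis.

play_rows(commands=[[0,-0.002,-0.015,0,1],[0,-0.003,-0.03,0,1],[0,-0.003,-0.045,0,1],[0,-0.003,-0.06,0,1],[0,-0.003,-0.08,0,1]])

```text
t: 23.58
position: [0.4892, -0.2501, 0.2008]
eef_rot: [139.8, -12.9, 36.7]
ft_force: [0.5, 0.2, -0.3]
gripper_width: -0.0
gripper_force: 0.0
```

play_rows(commands=[[0,0,-0.025,0,1],[0,0,-0.055,0,1],[0,0,-0.085,0,1],[0,0,-0.12,0,1],[0,0,-0.12,0,1]])

```text
t: 24.0
position: [0.4273, -0.2, 0.2972]
eef_rot: [139.3, -13.2, 36.8]
ft_force: [2.1, -0.3, 0.4]
gripper_width: 0.0002
gripper_force: 0.0
```

```bash
python3 - <<'E'
from ring import *
for n in(("wrist",),("wrist","top")): print(np.round(fit(n),3))
x,r=st()
im=env.get_image("wrist"); cv2.imwrite("pics/w7.png",im)
E
```

```text
[[ 0.0e+00 -3.7e+01  2.0e-03]
 [ 0.0e+00 -3.7e+01  3.0e-03]
 [ 0.0e+00 -3.6e+01  2.0e-03]
 [ 0.0e+00 -3.6e+01  3.0e-03]]
[[ 8.0e-03 -3.7e+01  2.0e-03]
 [ 8.0e-03 -3.7e+01  3.0e-03]
 [ 8.0e-03 -3.6e+01  2.0e-03]
 [ 1.7e-02 -3.7e+01  1.0e-03]]
t 24.15 p [ 0.4272 -0.2006  0.2904] rpy [139.8 -13.   36.7] zaxis [ 0.524 -0.415 -0.744] tilt 41.9 az -38.4 
j [-27.6 -27.9 -46.   30.5  -7.2 117.7] F [-0.6 -1.1 -0.5]
```

View pics/w7.png

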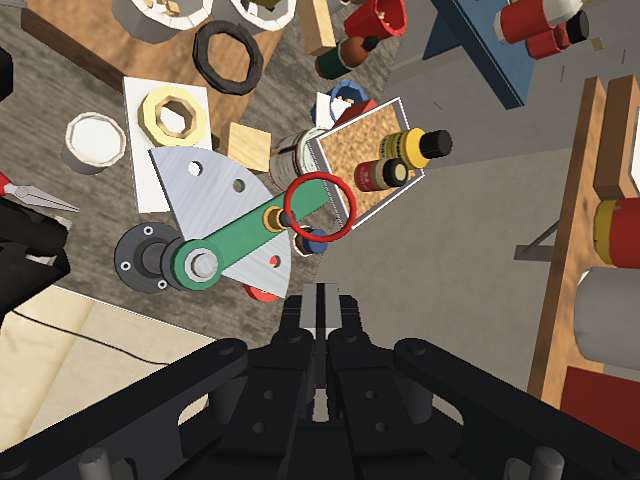

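The wrist view shows one hole left free on the right at (276,261), two on the left at (195,168) and (239,185), and jar and bottle upright in the tray. The finger is out. I'll check ring height finely, with the same method as at the start.

```bash
python3 - <<'E'
from ring import *
E={}
for n in("scene","top","wrist"):
    c=env.get_calibration(n);im=env.get_image(n);b,g,r=[im[...,i].astype(int) for i in range(3)]
    m=((r>100)&(r-g>60)&(r-b>50)).astype(np.uint8); k,l,s,ce=cv2.connectedComponentsWithStats(m)
    q=np.array(proj(c,(.502,-.261,.183))); 
    i=min((i for i in range(1,k) if s[i,4]>100),key=lambda i:np.linalg.norm(ce[i]-q))
    e=cv2.fitEllipse(np.argwhere(l==i)[:,::-1].astype(np.float32)); print(n,s[i],q,e); E[n]=(c,e[0])
for a,b in(("scene","top"),("wrist","top"),("wrist","scene")): print(a,b,tri(*E[a],*E[b]))
E
```

```text
scene [347 186  34  34 263] [363.88474364 202.82758384] ((363.2117614746094, 202.42483520507812), (28.77492332458496, 33.863189697265625), 46.069793701171875)
top [355 250  37  32 344] [373.19576301 266.17332359] ((373.3438415527344, 265.45068359375), (24.592575073242188, 37.11803436279297), 122.4093017578125)
wrist [ 287  170   74   71 1266] [323.34633483 205.13547152] ((323.8703918457031, 205.05303955078125), (64.15804290771484, 69.26144409179688), 120.88652038574219)
scene top (array([ 0.50330324, -0.2612299 ,  0.18271652]), np.float64(0.0003301680775372886))
wrist top (array([ 0.50282028, -0.26150187,  0.1826597 ]), np.float64(0.0007837732331677407))
wrist scene (array([ 0.50395792, -0.2632447 ,  0.17978656]), np.float64(0.0009379915515948304))
```

The ring height is 0.1827, against 0.1829 when home at the start, and the ring has turned 30.05°. The pin is fully seated in the next hole.

```bash
python3 -c "
from rig import env
print(env.hand_in())"
```

```text
the job is handed in; nothing more can be done
None
```

The tray arm is one stop to the right (30°) with the index pin fully home in the next hole. The finger is out, the jar and bottle are upright in the tray, the tin and pliers were not touched, and the job was handed in at about 24 s.

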